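# Lock the transit case

### The arm

A 6-joint arm with a two-finger parallel gripper is mounted at the origin on a cart in front of the work surface, level with it; the furniture and walls round the work are solid. World frame = base frame: x ahead of the robot, y to its left, z up, the work surface at z = 0. Lengths are in mm, angles in rad, forces in N, time in s.
With the tool pointing down it reaches from about 300 to 775 mm from the base axis. Payload 14.6 kg.
Tool frame: the origin (TCP) lies between the finger pads; the fingertips stand manip.tip_reach ahead of it and the grasp point (between the pads) lies 5 mm behind it (manip.tip_reach is the distance from the TCP to the fingertips, in mm); z points along the fingers, y is the line along which they close (so a half turn about z gives the same grasp; the last joint's range is limited). The gripper opens to 94 mm and grips with 3 to 60 N. Pads are 16 mm wide; open, the fingers measure 119 mm over their backs; the gripper's body (75 mm by 177 mm) begins 78 mm behind the grasp point.
Start: joints at [1.072, 0.3, 1.521, -0, 1.321, -0.067], TCP at [230.175, 499.509, 219.446] pointing down, gripper open.
Joint ranges: [-3.03, 3.03], [-0.79, 2.21], [0.23, 2.52], [-1.04, 4.18], [0, 3.07], [-2.55, 2.55]. Speed limits (rad/s): [2.22, 2.22, 2.57, 3.14, 3.14, 3.14].

### API

Orientations are given as [roll, pitch, yaw] about the fixed x, y, z axes, in that order (R = Rz(yaw) Ry(pitch) Rx(roll)).
In Python, from cell import manip gives the robot as it stands. The module is installed in compiled form; this text tells all that it offers.
- The arm moves only by the shell command python3 -m creep 'ROWS' [FORCE]. ROWS is JSON, a list of rows, each a list of 3 entries, a list of its own where there are three numbers: the opening, from -1 (shut) to 1 (fully open), then the shift along the tool's x, y, z in cm, then the turn about the tool's z in units of 5 degrees (1.0 is 5 degrees). In form: [[grip, [tx, ty, tz], roll], ...]. A call has 1 to 12 rows; each row is the pose to reach, as a shift and turn from the pose commanded when the call began, along the tool's axes at that moment; what a row does not reach only later rows make up. A row lasts 1/10 s, in which the tool goes at most 50 mm and 8.59 degrees, less where a joint would pass 70% of its speed; a pose out of reach is approached as far as the arm can. A call with a gripper value outside its range is refused whole. The fingers move at their own pace and stop on an object; FORCE is the grip in N (left out, the last holds). Time passes only in rows, so rows that repeat a pose let the fingers close. It gives the time, the measured TCP pose, the force, the opening and the grip force at its end, in the units of the state.
- manip.read_state(): the state, without advancing time (a new reading comes with each control period).
- manip.camera(name): name is "side" or "top" or "wrist"; returns the picture (420x560x3 uint8, red, green, blue); there is no depth.
- manip.camera_params(name): a dict with "fovy" (degrees; the focal length in pixels is half the picture's height over the tangent of half this angle, whatever the lens; pixels are square), "cx", "cy" (the principal point, pixels), "origin" and "attitude" of the camera in the world. Camera axes: x right, y down, z forward; pixel columns grow to the right and rows downward; lengths in mm; the calibration is good to about 2 mm. A picture is of the moment at which its call begins: read the wrist's pose just before it. camera_params takes no time and is no camera call; for the wrist camera it gives the pose at the moment of the call.
- manip.sign_off(): hands the job in; it is judged then, once.
The state is a dict: "clock": time; "joints": joint angles; "qd": joint speeds; "effort": joint torques, N m; "eef_pos": TCP position; "eef_rot": TCP orientation; "wrist_force": force on the tool from outside, world axes, zero at the start; "moment": the same for the moment, N m; "finger_gap": finger opening in mm; "finger_force": force on a finger pad.
Only numpy, scipy, OpenCV 4.12 (cv2) and the standard library are available. Lean on these libraries where they do the work, as an engineer would, in place of code of your own. Each camera call takes 0.05 s, during which the arm holds its last target. There are 200 camera calls.

### The job

Lock the shut transit case on the desk: turn the black knob on its lid slowly clockwise until you feel its resistance dip where a hidden notch lies, gently press it in there until its disc is flush with the collar, and, keeping it in, turn it on clockwise about an eighth of a turn so that it stays in by itself when you let go. Never force the knob, neither down where it will not go in nor round while it is only half in, and leave the other things on the desk where they are.

Things in the scene. Friction and masses are not known exactly. Their poses are not given: they have to be found in the camera images.
- case: shut aluminium transit case with black corners, 150 (x) x 190 (y) x 55 mm high, fixed to the desk; origin at its underside, below the lock's axis, which is the centre of its lid; z up, hinges on its +x side. A steel collar (96 mm outside diameter, 5.5 mm wall) stands on the lid round the knob, its rim at 79 mm
- lock_knob: black lock knob in the collar: a disc 81 mm across with a bar grip on it, 66 mm long (its x), 16 mm wide (its y), 32 mm tall. Origin on the lock's axis on top of the disc, z up, 90 mm above the case's underside when out, 79 mm (flush with the collar's rim) when pressed fully in. Sprung outward: pressing in takes 11 N, rising to 14 N
- knob_grip (a point): middle of the bar grip, on the lock's axis, 26 mm above the disc's top, 6 mm below the bar's top; x along the bar. The knob goes in only 1.5 mm, then is blocked, except within 0.05 rad of the notch's middle, where it goes in 11 mm. Held in and turned clockwise 0.25 rad or more past the notch, it stays in when let go, about 2.5 mm proud of the rim
- lock_turn (a joint): knob angle, rad, growing clockwise from above; 0: bar along the case's x; stop at 1.75; starts at 0 to 0.15. The hidden notch is somewhere in 0.45 to 1.0. Turning takes about 0.1 N m. A sprung ball drops into the notch: in the 0.1 rad before its middle it helps by 0.2 to 0.35 N m, is zero at the middle, past it resists by 0.2 to 0.45 N m for 0.1 rad. Overrun is harmless: seek again
- mug: green mug, 94 mm tall, a bystander; origin at its underside
- tape_clear_b: roll of clear tape lying flat, 97 mm across, 48 mm high, a bystander; origin at its underside
- part_box_d: small pale carton, 51 x 65 x 80 mm, a bystander; origin at its underside
- part_box_e: small pale carton, 51 x 60 x 70 mm, standing behind the case, a bystander; origin at its underside
- tape_measure: tape measure, 43 x 80 x 62 mm, standing to the left of the case, a bystander; origin at its underside
- stapler: stapler, 36 x 151 x 49 mm, a bystander; origin at its underside
- lock_seat: the lock's seat, hidden inside the collar below the knob, fixed to the case; origin on the lock's axis, 65 mm above the case's underside, axes as the case's. It carries the notched plate and takes the force pressed on the knob; the lock is damaged above about 40 N

How it is judged:
By the outcome, as a careful person would: the job done as asked, in the order asked, and still so for the second after the job is handed in, with the robot touching nothing.
It also fails if it takes over 54 s, if anything falls off the work surface, if the arm or the gripper's body presses on something with over 40 N, if the wrist force passes 120 N, or if a joint passes its speed limit or range.

## Working session

There is one attempt and no reset: what is moved stays moved. The work goes in short steps, Python scripts to look and compute and a shell command to move; the robot and the scene stay as the last step left them, time stands still between calls to the robot, and variables do not carry over. Pictures are saved under pics/ and viewed, at most 10 in all, crops included, and the job is handed in when it is done.

```bash
mkdir -p pics
python3 - <<'E'
from cell import manip
import cv2,numpy as np
print(manip.tip_reach, manip.read_state())
a=manip.camera("top");b=manip.camera("side")
for n in("top","side"):print(n,manip.camera_params(n))
np.save("top.npy",a);np.save("side.npy",b)
cv2.imwrite("pics/a.png",a[:,:,::-1]);cv2.imwrite("pics/b.png",b[:,:,::-1])
E
```

```text
14.0 {'clock': 0.0, 'joints': array([ 1.07242154e+00,  3.00399554e-01,  1.52155799e+00, -7.68613151e-06,
        1.32072660e+00, -6.65986234e-02]), 'qd': array([-1.34490449e-03, -9.82372404e-05,  1.45100187e-04,  1.05843149e-03,
        1.89465333e-03,  5.88923002e-04]), 'effort': array([-2.24111813e-03, -5.31809878e+01, -3.52736092e+01,  7.07219378e-02,
        2.44796398e-02, -6.85586610e-05]), 'eef_pos': array([230.05319274, 499.30630991, 218.93534354]), 'eef_rot': array([-3.14050309e+00, -6.52093809e-05,  2.70981836e+00]), 'wrist_force': array([-0.11028273, -0.54474618,  1.02484812]), 'moment': array([ 0.00784024, -0.00352848,  0.07320375]), 'finger_force': 0.0, 'finger_gap': 93.88330503643407}
top {'fovy': 55.59951172935235, 'cx': 275.5482221311772, 'cy': 203.9785566444468, 'origin': array([ 458.54379253,  -35.88513838, 1216.40569158]), 'attitude': array([-3.05900917,  0.00744167, -1.58853983])}
side {'fovy': 54.92522063870314, 'cx': 269.31835597929177, 'cy': 215.033643858625, 'origin': array([1121.1518742 , -834.1615521 ,  997.17443521]), 'attitude': array([-2.31142779,  0.00472114,  0.61676486])}
```

View pics/a.png

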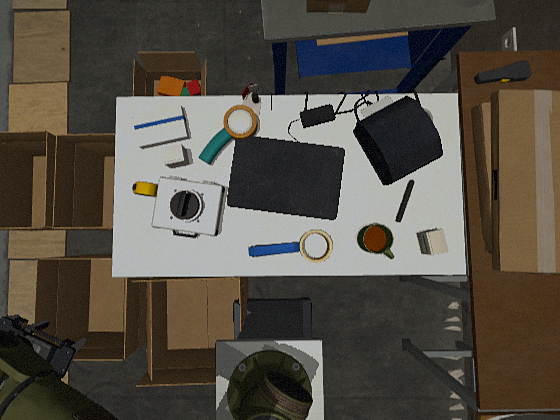

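View pics/b.png

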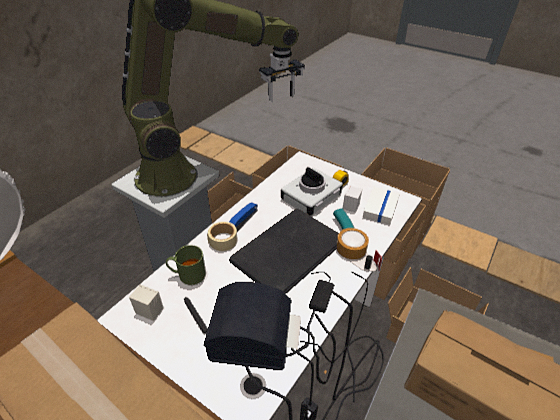

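The top view shows the case with its knob at about (187,205), the yellow tape measure at (145,188) and a carton at (175,157). The other items are well away from them. Next I'll measure the knob.

```bash
cat > h.py <<'E'
from cell import manip
import cv2,numpy as np
from scipy.spatial.transform import Rotation as R
def ray(p,uv,z):
    f=210/np.tan(np.radians(p["fovy"]/2))
    d=R.from_euler("xyz",p["attitude"]).apply([(uv[0]-p["cx"])/f,(uv[1]-p["cy"])/f,1])
    o=np.array(p["origin"]); return o+d*(z-o[2])/d[2]
def proj(p,X):
    f=210/np.tan(np.radians(p["fovy"]/2))
    c=R.from_euler("xyz",p["attitude"]).inv().apply(np.array(X)-p["origin"])
    return np.array([p["cx"]+f*c[0]/c[2],p["cy"]+f*c[1]/c[2]])
E
python3 - <<'E'
from h import *
a=np.load("top.npy");p=manip.camera_params("top")
g=cv2.cvtColor(a,cv2.COLOR_RGB2GRAY)
m=(g<110).astype(np.uint8); s=np.zeros_like(m); s[182:228,165:209]=m[182:228,165:209]
cs,_=cv2.findContours(s,0,1); c=max(cs,key=cv2.contourArea)
(u,v),r=cv2.minEnclosingCircle(c);print(u,v,r,cv2.contourArea(c),ray(p,(u,v),88),ray(p,(u+r,v),88))
# lid: bright low-sat but darker than desk?
print(g[205,145:230],g[160:245,187])
x=cv2.resize(a[140:250,110:250],None,fx=5,fy=5,interpolation=cv2.INTER_CUBIC)
b=np.load("side.npy")[150:230,260:370];y=cv2.resize(b,None,fx=5,fy=5,interpolation=cv2.INTER_CUBIC)
cv2.imwrite("pics/c.png",x[:,:,::-1])
cv2.imwrite("pics/d.png",y[:,:,::-1])
E
```

```text
184.27777099609375 204.77777099609375 14.889097213745117 630.5 [554.56865481 230.72182131  88.        ] [553.78990398 188.27493893  88.        ]
[179 179 185 184 183 181 184 182 183 147 154 183 187 181 179 180 187 183
 180 181 180 181 184 186 202  42  37  45  48  43  48  49  41  18  39  39
  51  64  21   4   0  15  21  51  56  44  46  49  49  46  45  46  53   0
  61 212 149  29  87  93 193 189 186 180 183 185 183 180 182 180 183 182
 189 151 102  53  37 104 113 107 194 192 149  17  15] [ 61  55  62  52  66 154 192 188 182 183 183 179 184 181 181 183 184 183
 187 191 148 146 182 186 183 181 182 183 179 182 133  61  91  57   0   0
  11  10   0  11  14   4  12   4  18  21   0  12   8  26  57  54  50  51
  55  47  53  56  34 111 181 152 151 182 187 182 183 185 185 186 167 135
 171 166  80  14  38 151 193 183 184 179 180 181 184]
```

View pics/c.png

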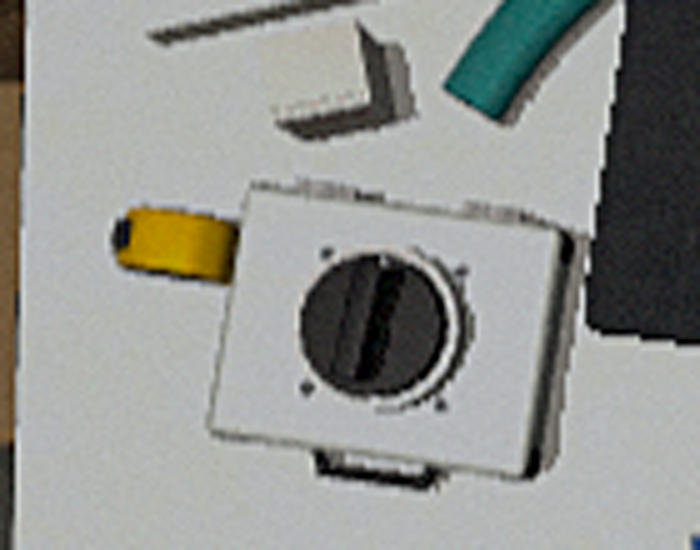

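The crop shows the knob disc centred at about (375,327), with its bar leaning right at the top. The lid's left edge runs from (210,432) to (250,185), so the case is yawed about -0.15. The knob is at about (554,231), so I'll move above it and look from close by.

```bash
python3 -m creep '[[1,[-10,-2.7,0],-0.5],[1,[-20,-5.4,0],-1],[1,[-30,-8,0],-1.5],[1,[-40.6,-10.8,0],-1.5],[1,[-40.6,-10.8,0],-1.5],[1,[-40.6,-10.8,0],-1.5],[1,[-40.6,-10.8,0],-1.5],[1,[-40.6,-10.8,0],-1.5],[1,[-40.6,-10.8,0],-1.5],[1,[-40.6,-10.8,0],-1.5],[1,[-40.6,-10.8,0],-1.5],[1,[-40.6,-10.8,0],-1.5]]' 40
python3 - <<'E'
from h import *
p=manip.camera_params("wrist");a=manip.camera("wrist");np.save("w.npy",a);np.save("wp.npy",p)
cv2.imwrite("pics/e.png",a[:,:,::-1]);print(p,manip.read_state()["eef_pos"],manip.read_state()["eef_rot"])
E
```

```text
clock: 1.3
eef_pos: [552.8, 232.7, 219.5]
eef_rot: [3.142, -0.0, 2.842]
wrist_force: [-1.0, 0.7, -0.3]
finger_gap: 94.3
finger_force: 0.0
{'fovy': 63.42431140907177, 'cx': 279.7912689281686, 'cy': 207.75441050656698, 'origin': array([478.3835352 , 254.98535628, 385.77019912]), 'attitude': array([ 2.87263792e+00, -4.19264321e-04,  1.27115527e+00])} [552.80512334 232.72924337 219.61718862] [3.14144257e+00 1.77533277e-05 2.84240358e+00]
```

View pics/e.png

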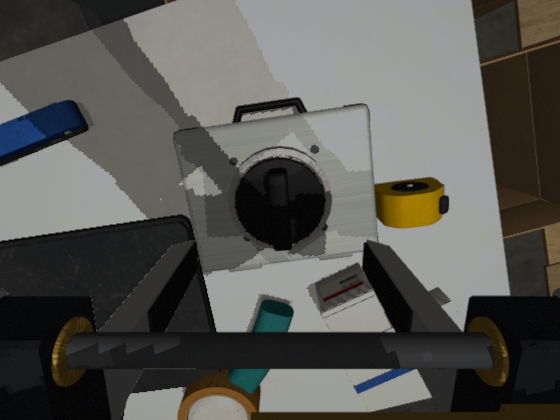

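The wrist view shows the disc centred at about (281,203), with its bar running from about (278,170) to (284,249). The lid corners are at about (175,132), (366,104), (377,250) and (204,272).

Run:
```python
from h import *
a=np.load("w.npy");p=np.load("wp.npy",allow_pickle=True).item()
g=cv2.cvtColor(a,cv2.COLOR_RGB2GRAY)
s=np.zeros_like(g); m=(g<70).astype(np.uint8); s[140:262,222:338]=m[140:262,222:338]
s=cv2.morphologyEx(s,cv2.MORPH_OPEN,np.ones((5,5)))
cs,_=cv2.findContours(s,0,1); c=max(cs,key=cv2.contourArea)
e=cv2.fitEllipse(cv2.convexHull(c));print(e,ray(p,e[0],90))
for q in [(175,132),(366,104),(377,250),(204,272)]:print(ray(p,q,55))
k=a[135:265,215:345].astype(float)
k=np.clip(k*3.5,0,255).astype(np.uint8)
k=cv2.resize(k,None,fx=4.5,fy=4.5,interpolation=cv2.INTER_CUBIC);cv2.imwrite("pics/f.png",k[:,:,::-1])
```

```text
((265.2095947265625, 201.23684692382812), (100.57492065429688, 136.55429077148438), 105.78340148925781) [546.6449366  220.32175671  90.        ]
[464.70676736 155.05185489  55.        ]
[493.47763179 334.49697003  55.        ]
[639.31787508 311.78303899  55.        ]
[609.50665432 130.14363156  55.        ]
```

View pics/f.png

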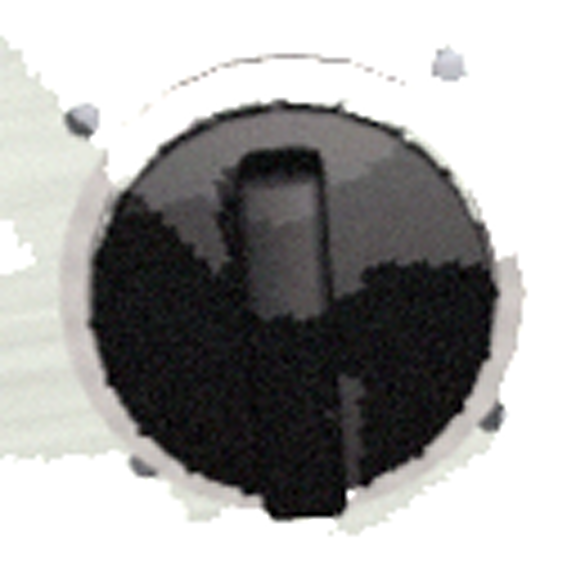

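The brightened crop shows the disc spanning x 92 to 497 and y 102 to 510. The bar top runs from about (282,182) down to (307,516).

Run:
```python
from h import *
p=np.load("wp.npy",allow_pickle=True).item()
f=lambda x,y,z:ray(p,(215+x/4.5,135+y/4.5),z)
print(f(294.5,306,90),np.linalg.norm(f(92,306,90)-f(497,306,90)))
A=f(281,182,122);B=f(307,516,122);d=B-A;print(A,B,(A+B)/2,np.linalg.norm(d),np.arctan2(d[1],d[0]))
for l in (((240,215),(268,500)),((322,200),(345,500))):
  d=f(*l[1],122)-f(*l[0],122);print(np.arctan2(d[1],d[0]))
```

```text
[552.24784954 232.91005204  90.        ] 80.93382331125508
[522.21587598 239.63245781 122.        ] [583.34243083 225.66747165 122.        ] [552.7791534  232.64996473 122.        ] 62.70148760129913 -0.22460547880242682
-0.2121929493323612
-0.21892045052549125
```

```bash
python3 -m creep '[[1,[0,0,3],-0.9],[1,[0,0,6],-0.9],[1,[0,0,9],-0.9],[1,[0,0,10.8],-0.9],[1,[0,0,10.8],-0.9],[0,[0,0,10.8],-0.9],[-0.5,[0,0,10.8],-0.9],[-1,[0,0,10.8],-0.9],[-1,[0,0,10.8],-0.9],[-1,[0,0,10.8],-0.9],[-1,[0,0,10.8],-0.9],[-1,[0,0,10.8],-0.9]]' 50
python3 -c "
from cell import manip;s=manip.read_state();print(s['moment'],s['eef_rot'],s['finger_force'])"
```

```text
clock: 2.55
eef_pos: [553.7, 231.5, 111.5]
eef_rot: [3.142, 0.0, 2.919]
wrist_force: [0.9, 0.6, -0.5]
finger_gap: 41.2
finger_force: 0.0
[ 0.02769555 -0.00568752 -0.00937045] [3.14155760e+00 4.72273963e-05 2.91922769e+00] 0.0
```

```bash
python3 -m creep '[[-1,[0,0,0],0],[-1,[0,0,0],0],[-1,[0,0,0],0],[-1,[0,0,0],0],[-1,[0,0,0],0],[-1,[0,0,0],0],[-1,[0,0,0],0],[-1,[0,0,0],0]]' 50
python3 -c "
from cell import manip;s=manip.read_state();print(s['moment'],s['eef_rot'],s['finger_force'])"
```

```text
clock: 3.35
eef_pos: [553.9, 232.1, 111.5]
eef_rot: [3.14, 0.0, 2.919]
wrist_force: [1.1, 4.5, -1.1]
finger_gap: 15.5
finger_force: 50.0
[ 0.92540605 -0.28284693  0.0310641 ] [3.14045873e+00 3.80651861e-04 2.91938411e+00] 49.97733414173126
```

The bar is gripped: gap 15.5 mm, 50 N. Next I'll turn it clockwise towards the search range.

```bash
cat > m.py <<'E'
from cell import manip
import numpy as np
s=manip.read_state();y=s['eef_rot'][2]
print("  t%.2f ang%.3f Mz%.3f F%s pos%s gf%.0f"%(s['clock'],(-0.161-(y-np.pi))%(2*np.pi),s['moment'][2],s['wrist_force'].round(1),s['eef_pos'].round(1),s['finger_force']))
E
python3 -m creep '[[-1,[0,0,0],0.4],[-1,[0,0,0],0.8],[-1,[0,0,0],1.2],[-1,[0,0,0],1.6],[-1,[0,0,0],2]]' >/dev/null; python3 m.py
python3 -m creep '[[-1,[0,0,0],0.4],[-1,[0,0,0],0.8],[-1,[0,0,0],1.2],[-1,[0,0,0],1.4]]' >/dev/null; python3 m.py
python3 -m creep '[[-1,[0,0,0],0.15],[-1,[0,0,0],0.3]]' >/dev/null; python3 m.py
```

```text
t3.85 ang0.237 Mz0.122 F[ 0.8  2.8 -0.9] pos[553.8 232.  111.5] gf50
  t4.25 ang0.359 Mz0.128 F[ 1.2  2.2 -1.3] pos[553.8 231.8 111.5] gf50
  t4.45 ang0.385 Mz0.081 F[ 1.7  4.7 -0.7] pos[553.7 231.8 111.5] gf50
```

```bash
python3 -m creep '[[-1,[0,0,0],0.15],[-1,[0,0,0],0.3]]' >/dev/null; python3 m.py
python3 -m creep '[[-1,[0,0,0],0.15],[-1,[0,0,0],0.3]]' >/dev/null; python3 m.py
python3 -m creep '[[-1,[0,0,0],0.15],[-1,[0,0,0],0.3]]' >/dev/null; python3 m.py
python3 -m creep '[[-1,[0,0,0],0.15],[-1,[0,0,0],0.3]]' >/dev/null; python3 m.py
python3 -m creep '[[-1,[0,0,0],0.15],[-1,[0,0,0],0.3]]' >/dev/null; python3 m.py
python3 -m creep '[[-1,[0,0,0],0.15],[-1,[0,0,0],0.3]]' >/dev/null; python3 m.py
```

```text
t4.65 ang0.411 Mz0.153 F[-0.4  6.8 -0.6] pos[553.7 231.7 111.5] gf50
  t4.85 ang0.437 Mz0.101 F[ 1.8  4.  -0.9] pos[553.7 231.7 111.5] gf50
  t5.05 ang0.464 Mz0.133 F[-0.2  6.5  0.2] pos[553.7 231.7 111.5] gf50
  t5.25 ang0.490 Mz0.108 F[0.6 4.7 0. ] pos[553.7 231.6 111.5] gf50
  t5.45 ang0.516 Mz0.077 F[0.1 5.4 0.5] pos[553.7 231.7 111.5] gf50
  t5.65 ang0.542 Mz0.108 F[-0.2  4.1 -0.4] pos[553.7 231.6 111.5] gf50
```

```bash
python3 -m creep '[[-1,[0,0,0],0.15],[-1,[0,0,0],0.3]]' >/dev/null; python3 m.py
python3 -m creep '[[-1,[0,0,0],0.15],[-1,[0,0,0],0.3]]' >/dev/null; python3 m.py
python3 -m creep '[[-1,[0,0,0],0.15],[-1,[0,0,0],0.3]]' >/dev/null; python3 m.py
python3 -m creep '[[-1,[0,0,0],0.15],[-1,[0,0,0],0.3]]' >/dev/null; python3 m.py
```

```text
t5.85 ang0.568 Mz0.141 F[0.  4.1 0.8] pos[553.6 231.6 111.5] gf50
  t6.05 ang0.595 Mz0.149 F[-1.8  5.7  1.2] pos[553.7 231.5 111.5] gf50
  t6.25 ang0.621 Mz0.084 F[-1.2  4.1  0.4] pos[553.6 231.5 111.5] gf50
  t6.45 ang0.647 Mz0.059 F[-0.9  4.3  1.3] pos[553.6 231.5 111.5] gf50
```

```bash
python3 -m creep '[[-1,[0,0,0],0.15],[-1,[0,0,0],0.3]]' >/dev/null; python3 m.py
python3 -m creep '[[-1,[0,0,0],0.15],[-1,[0,0,0],0.3]]' >/dev/null; python3 m.py
python3 -m creep '[[-1,[0,0,0],0.15],[-1,[0,0,0],0.3]]' >/dev/null; python3 m.py
```

```text
t6.65 ang0.673 Mz0.076 F[-2.6  4.6  1.5] pos[553.6 231.5 111.5] gf50
  t6.85 ang0.700 Mz0.014 F[-1.4  4.3  2.1] pos[553.5 231.5 111.4] gf50
  t7.05 ang0.726 Mz0.056 F[-4.   4.7  3.4] pos[553.5 231.5 111.5] gf50
```

```bash
python3 -m creep '[[-1,[0,0,0],0.15],[-1,[0,0,0],0.3]]' >/dev/null; python3 m.py
python3 -m creep '[[-1,[0,0,0],0.15],[-1,[0,0,0],0.3]]' >/dev/null; python3 m.py
python3 -m creep '[[-1,[0,0,0],0.15],[-1,[0,0,0],0.3]]' >/dev/null; python3 m.py
```

```text
t7.25 ang0.752 Mz-0.058 F[-4.2  2.7  4.5] pos[553.5 231.4 111.5] gf50
  t7.45 ang0.778 Mz-0.020 F[-4.   2.9  2.9] pos[553.5 231.4 111.5] gf50
  t7.65 ang0.804 Mz0.111 F[-4.3  4.1  4.2] pos[553.5 231.5 111.5] gf50
```

```bash
python3 -m creep '[[-1,[0,0,0],0.1],[-1,[0,0,0],0.2]]' >/dev/null; python3 m.py
python3 -m creep '[[-1,[0,0,0],0.1],[-1,[0,0,0],0.2]]' >/dev/null; python3 m.py
python3 -m creep '[[-1,[0,0,0],0.1],[-1,[0,0,0],0.2]]' >/dev/null; python3 m.py
```

```text
t7.85 ang0.821 Mz0.154 F[-4.4  2.3  3.8] pos[553.5 231.4 111.4] gf50
  t8.05 ang0.839 Mz0.299 F[-4.8  2.7  3.7] pos[553.5 231.4 111.4] gf50
  t8.25 ang0.856 Mz0.369 F[-4.4  3.6  3.8] pos[553.5 231.4 111.5] gf50
```

The torque dips to its lowest near 0.755 and crosses the friction level again at about 0.805, which is the notch's middle. I'll back off a little, approach clockwise to 0.805 and press gently.

```bash
python3 -m creep '[[-1,[0,0,0],-0.3],[-1,[0,0,0],-0.6],[-1,[0,0,0],-0.9],[-1,[0,0,0],-0.9]]' >/dev/null; python3 m.py
python3 -m creep '[[-1,[0,0,0],0.15],[-1,[0,0,0],0.3],[-1,[0,0,0],0.3]]' >/dev/null; python3 m.py
python3 -m creep '[[-1,[0,0,0.05],0],[-1,[0,0,0.1],0],[-1,[0,0,0.1],0]]' >/dev/null; python3 m.py
python3 -m creep '[[-1,[0,0,0.05],0],[-1,[0,0,0.1],0],[-1,[0,0,0.1],0]]' >/dev/null; python3 m.py
```

```text
t8.65 ang0.777 Mz-0.176 F[-5.4  4.   3.8] pos[553.5 231.4 111.5] gf50
  t8.95 ang0.804 Mz0.022 F[-3.8  3.   3. ] pos[553.5 231.4 111.5] gf50
  t9.25 ang0.804 Mz-0.045 F[-6.6  2.3  9.5] pos[553.5 231.4 111. ] gf50
  t9.55 ang0.804 Mz0.010 F[-6.8  2.9  9.2] pos[553.5 231.4 110.1] gf50
```

```bash
python3 -m creep '[[-1,[0,0,0.05],0],[-1,[0,0,0.1],0],[-1,[0,0,0.1],0]]' >/dev/null; python3 m.py
python3 -m creep '[[-1,[0,0,0.05],0],[-1,[0,0,0.1],0],[-1,[0,0,0.1],0]]' >/dev/null; python3 m.py
```

```text
t9.85 ang0.804 Mz0.028 F[-7.6  3.  10. ] pos[553.5 231.4 109.1] gf50
  t10.15 ang0.804 Mz0.018 F[-7.7  2.8 10.7] pos[553.5 231.4 108.2] gf50
```

```bash
python3 -m creep '[[-1,[0,0,0.07],0],[-1,[0,0,0.15],0],[-1,[0,0,0.15],0]]' >/dev/null; python3 m.py
python3 -m creep '[[-1,[0,0,0.07],0],[-1,[0,0,0.15],0],[-1,[0,0,0.15],0]]' >/dev/null; python3 m.py
python3 -m creep '[[-1,[0,0,0.07],0],[-1,[0,0,0.15],0],[-1,[0,0,0.15],0]]' >/dev/null; python3 m.py
```

```text
t10.45 ang0.804 Mz-0.001 F[-7.6  2.5 11.1] pos[553.5 231.4 106.6] gf50
  t10.75 ang0.804 Mz0.020 F[-7.3  2.5 10.8] pos[553.5 231.5 105.2] gf50
  t11.05 ang0.804 Mz0.026 F[-8.   2.3 11.6] pos[553.5 231.4 103.7] gf50
```

```bash
python3 -m creep '[[-1,[0,0,0.07],0],[-1,[0,0,0.15],0],[-1,[0,0,0.15],0]]' >/dev/null; python3 m.py
python3 -m creep '[[-1,[0,0,0.05],0],[-1,[0,0,0.1],0],[-1,[0,0,0.1],0]]' >/dev/null; python3 m.py
```

```text
t11.35 ang0.804 Mz0.045 F[-8.   1.4 11.3] pos[553.5 231.4 102.2] gf50
  t11.65 ang0.804 Mz-0.064 F[-8.9  2.7 12. ] pos[553.5 231.4 101.3] gf50
```

```bash
python3 -m creep '[[-1,[0,0,0.02],0],[-1,[0,0,0.05],0],[-1,[0,0,0.05],0]]' >/dev/null; python3 m.py
python3 -m creep '[[-1,[0,0,0.02],0],[-1,[0,0,0.03],0],[-1,[0,0,0.03],0]]' >/dev/null; python3 m.py
```

```text
t11.95 ang0.804 Mz-0.006 F[-7.6  2.4 12.4] pos[553.5 231.4 100.8] gf50
  t12.25 ang0.804 Mz-0.085 F[-8.2  0.7 12.2] pos[553.5 231.4 100.6] gf50
```

```bash
python3 -m creep '[[-1,[0,0,0.02],0],[-1,[0,0,0.03],0],[-1,[0,0,0.03],0]]' >/dev/null; python3 m.py
```

```text
t12.55 ang0.804 Mz-0.014 F[-8.7  1.6 12.4] pos[553.5 231.4 100.4] gf50
```

```bash
python3 -m creep '[[-1,[0,0,0.02],0],[-1,[0,0,0.03],0],[-1,[0,0,0.03],0]]' >/dev/null; python3 m.py
```

```text
t12.85 ang0.804 Mz-0.035 F[-9.9  1.8 16.4] pos[553.5 231.4 100.3] gf50
```

```bash
python3 -m creep '[[-1,[0,0,0.01],0],[-1,[0,0,0.02],0],[-1,[0,0,0.02],0]]' >/dev/null; python3 m.py
python3 -m creep '[[-1,[0,0,0],0.15],[-1,[0,0,0],0.3],[-1,[0,0,0],0.3]]' >/dev/null; python3 m.py
```

```text
t13.15 ang0.804 Mz-0.032 F[-11.3   0.4  17.4] pos[553.6 231.4 100.3] gf50
  t13.45 ang0.830 Mz0.251 F[-11.5  -0.1  18.1] pos[553.6 231.5 100.3] gf50
```

It has bottomed out flush, and the push force is steady. Holding it in, I'll turn it on clockwise.

```bash
python3 -m creep '[[-1,[0,0,0],0.2],[-1,[0,0,0],0.4],[-1,[0,0,0],0.6]]' >/dev/null; python3 m.py
python3 -m creep '[[-1,[0,0,0],0.2],[-1,[0,0,0],0.4],[-1,[0,0,0],0.6],[-1,[0,0,0],0.8]]' >/dev/null; python3 m.py
```

```text
t13.75 ang0.882 Mz0.643 F[-10.9   1.2  16.9] pos[553.7 231.5 100.3] gf50
  t14.15 ang0.952 Mz0.191 F[-13.2   1.4  19. ] pos[553.5 231.4 100.3] gf50
```

```bash
python3 -m creep '[[-1,[0,0,0],0.3],[-1,[0,0,0],0.6],[-1,[0,0,0],0.9],[-1,[0,0,0],1.2],[-1,[0,0,0],1.5]]' >/dev/null; python3 m.py
```

```text
t14.65 ang1.084 Mz0.142 F[-12.9   0.7  18.9] pos[553.3 231.4 100.3] gf50
```

```bash
python3 -m creep '[[-1,[0,0,0],0.4],[-1,[0,0,0],0.8],[-1,[0,0,0],1.2],[-1,[0,0,0],1.6],[-1,[0,0,0],2],[-1,[0,0,0],2.4]]' >/dev/null; python3 m.py
python3 -m creep '[[-1,[0,0,0],0.4],[-1,[0,0,0],0.8],[-1,[0,0,0],1.2],[-1,[0,0,0],1.6],[-1,[0,0,0],2],[-1,[0,0,0],2.4]]' >/dev/null; python3 m.py
```

```text
t15.25 ang1.293 Mz0.193 F[-15.7  -0.   20.7] pos[553.1 231.2 100.3] gf50
  t15.85 ang1.503 Mz0.175 F[-16.4  -0.9  21. ] pos[552.9 231.3 100.3] gf50
```

```bash
python3 -m creep '[[-1,[0,0,0],0.3],[-1,[0,0,0],0.6],[-1,[0,0,0],0.6]]' >/dev/null; python3 m.py
python3 -m creep '[[-1,[0,0,-0.05],0],[-1,[0,0,-0.1],0],[-1,[0,0,-0.15],0],[-1,[0,0,-0.2],0],[-1,[0,0,-0.2],0]]' >/dev/null; python3 m.py
python3 -m creep '[[-1,[0,0,-0.05],0],[-1,[0,0,-0.1],0],[-1,[0,0,-0.1],0]]' >/dev/null; python3 m.py
```

```text
t16.15 ang1.555 Mz0.031 F[-16.4   1.2  20.5] pos[552.8 231.3 100.3] gf50
  t16.65 ang1.554 Mz-0.005 F[-13.    1.3  12. ] pos[552.7 231.2 101.4] gf50
  t16.95 ang1.554 Mz-0.032 F[-11.9   2.7  11.5] pos[552.7 231.2 102.3] gf50
```

```bash
python3 -m creep '[[-1,[0,0,-0.03],0],[-1,[0,0,-0.06],0],[-1,[0,0,-0.06],0]]' >/dev/null; python3 m.py
```

```text
t17.25 ang1.554 Mz-0.009 F[-10.7   2.1   9.9] pos[552.7 231.2 102.6] gf50
```

```bash
python3 -m creep '[[-1,[0,0,-0.03],0],[-1,[0,0,-0.06],0],[-1,[0,0,-0.06],0]]' >/dev/null; python3 m.py
```

```text
t17.55 ang1.554 Mz0.056 F[-11.    0.1   4.9] pos[552.7 231.2 102.8] gf50
```

The catch is holding: the force drops off at about 2.5 mm. I'll let go, lift clear and check.

```bash
python3 -m creep '[[-0.6,[0,0,0],0],[-0.4,[0,0,0],0],[-0.2,[0,0,0],0],[-0.1,[0,0,0],0],[-0.1,[0,0,0],0],[-0.1,[0,0,0],0],[-0.1,[0,0,0],0]]'; python3 m.py
```

```text
clock: 18.25
eef_pos: [553.7, 231.5, 103.1]
eef_rot: [3.142, 0.0, 1.427]
wrist_force: [-0.2, -0.3, -0.4]
finger_gap: 42.3
finger_force: 0.0
  t18.25 ang1.554 Mz0.017 F[-0.2 -0.3 -0.4] pos[553.7 231.5 103.1] gf0
```

```bash
python3 -m creep '[[-0.1,[0,0,-1],0],[-0.1,[0,0,-3],0],[-0.1,[0,0,-6],0],[-0.1,[0,0,-9],0],[-0.1,[0,0,-11],0],[-0.1,[0,0,-11],0],[-0.1,[0,0,-11],0]]'; python3 m.py
python3 - <<'E'
from h import *
a=manip.camera("wrist");p=manip.camera_params("wrist");np.save("w2.npy",a);np.save("wp2.npy",p)
k=np.clip(a.astype(float)*1.8,0,255).astype(np.uint8)
b=manip.camera("side");k2=cv2.resize(b[140:240,250:380],(560,420))
cv2.imwrite("pics/g.png",k[:,:,::-1]);cv2.imwrite("pics/h.png",k2[:,:,::-1])
E
```

```text
clock: 18.95
eef_pos: [553.6, 231.5, 212.9]
eef_rot: [3.142, 0.0, 1.427]
wrist_force: [-0.2, -0.7, -0.2]
finger_gap: 42.4
finger_force: 0.0
  t18.95 ang1.554 Mz0.041 F[-0.2 -0.7 -0.2] pos[553.6 231.5 212.9] gf0
```

View pics/g.png

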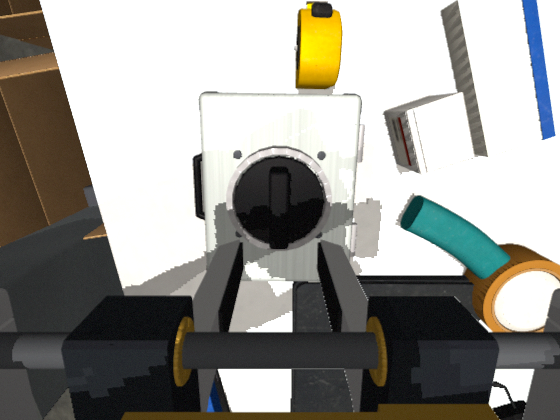

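View pics/h.png

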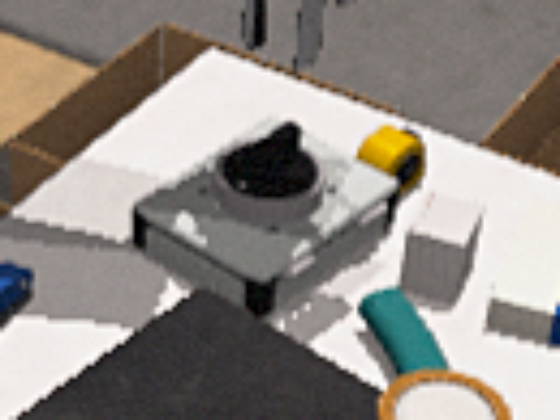

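The wrist view shows the bar across the case, from (280,168) to (280,247), with the disc sunk in the collar's ring. The side view shows the disc about level with the rim, the other things where they were, and the gripper clear.

```bash
python3 -c "
from cell import manip;print(manip.sign_off())"
```

```text
the job is handed in; nothing more can be done
None
```

The case is locked and handed in: I found the notch at about 0.80 rad, pressed the knob flush (about 17 N, up to 21 N while turning), turned it on about 0.75 rad, and it stayed in after release at about 19 s, with the gripper clear and the other things apparently unmoved.

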